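# Complete the sampling kit

## Robot

A 6-joint arm with a two-finger parallel gripper is mounted at the origin on the work surface. World frame = base frame: x ahead of the robot, y to its left, z up, the work surface at z = 0. Lengths are in m, angles in rad, forces in N, time in s.
With the tool pointing down it reaches from about 0.375 to 0.9 m from the base axis. Payload 3.1 kg.
Tool frame: the origin (TCP) lies midway between the tips of the shut fingers; the grasp point (between the pads) lies 19 mm behind it; x points along the fingers, z is the direction in which the jaws open and shut, and the axes are right-handed (so a half turn about x gives the same grasp; the last joint's range is limited). The gripper opens to 85 mm and grips with 20 to 120 N. Pads are 22 mm wide; open, the fingers measure 114 mm over their backs; the gripper's body (76 mm by 85 mm) begins 54 mm behind the grasp point. The pads swing forward as they close: fully open they stand 13 mm farther back than shut.
Start: joints at [1.145, 0.527, 1.433, -0, 1.181, -0.178], TCP at [0.153, 0.606, 0.231] pointing down, gripper open.
Joint ranges: [-3.08, 3.08], [-0.75, 2.2], [0.22, 2.44], [-1.43, 4.57], [0, 2.65], [-2.85, 2.85]. Speed limits (rad/s): [2.79, 2.79, 3.14, 3.14, 3.14, 3.14].

## Interface

Orientations are given as a unit quaternion [x, y, z, w].
In Python, from station import telemetry, optics, manip gives the robot as it stands.
- The arm moves only by the tool step_arm, never from a script. Its argument "commands" is a list of rows, each a list of 4 numbers: the shift along the tool's x, y, z in m, then the turn about the tool's x in rad. A call has 1 to 8 rows; each row is the pose to reach, as a shift and turn from the pose measured when the call began, along the tool's axes at that moment; what a row does not reach only later rows make up. A row lasts 1/12 s, in which the tool goes at most 41.7 mm and 7.16 degrees, less where a joint would pass 70% of its speed; a pose out of reach is approached as far as the arm can. A call with a gripper value outside its range is refused whole. "jaw" is the finger opening in m, from 0 to 0.0854, set as the call begins (left out, the last holds). The fingers move at their own pace and stop on an object; "grip_force" is the grip in N (left out, the last holds). Time passes only in rows, so rows that repeat a pose let the fingers close. It gives the time, the measured TCP pose, the force and the opening at its end, in the units of the state.
- telemetry.sense(): the state, without advancing time (a new reading comes with each control period).
- optics.snapshot(name): name is "scene" or "side" or "wrist"; returns the picture (400x640x3 uint8, red, green, blue); there is no depth.
- optics.camera_params(name): a dict with "mtx" (3x3 intrinsics, pixels), "k1" (the pictures are not rectified: a ray, as slopes to the right and down, at radius r is drawn at 1 + k1 r^2 times it, then the intrinsics apply), "origin" and "attitude" of the camera in the world. Camera axes: x right, y down, z forward; pixel columns grow to the right and rows downward; lengths in m; the calibration is good to about 2 mm. A picture is of the moment at which its call begins: read the wrist's pose just before it. camera_params takes no time and is no camera call; for the wrist camera it gives the pose at the moment of the call.
- manip.sign_off(): hands the job in, once; it reports no verdict.
The state is a dict: "t": time; "q": joint angles; "qd": joint speeds; "tau": joint torques, N m; "tcp_pos": TCP position; "tool_rot": TCP orientation; "force": force on the tool from outside, world axes, zero at the start; "ft_torque": the same for the moment, N m; "finger_gap": opening from 0.0 (shut) to 1.0 (fully open).
Only numpy, scipy, OpenCV 4.12 (cv2) and the standard library are available. Lean on these libraries where they do the work, as an engineer would, in place of code of your own. Each camera call takes 0.05 s, during which the arm holds its last target.

## Task

Complete the sampling kit in the pink tray: it needs one tube, one jar and one carton, each standing upright on its own in a compartment. One of the three is already in the tray, so keep that one and bring only the two missing types from under the glass shelf, without bumping the glass. Leave the other supplies standing where they are in the rack and everything else on the bench in place.

Things in the scene. Friction and masses are not known exactly. Their poses are not given: they have to be found in the camera images.
- tube_1_mid (a point): Upright sample tube, white with an orange cap, a cylinder 30 mm in diameter and 95 mm tall, flat foot, about 45 g. This point is its centre, 47.5 mm above its underside; z is its long axis, up. One of two identical tubes; at the start it stands in the rack or in the tray.
- tube_2_mid (a point): Upright sample tube, white with an orange cap, a cylinder 30 mm in diameter and 95 mm tall, flat foot, about 45 g. This point is its centre, 47.5 mm above its underside; z is its long axis, up. One of two identical tubes; at the start it stands in the rack or in the tray.
- jar_1_mid (a point): Upright specimen jar, off-white with a yellow lid, a cylinder 46 mm in diameter and 65 mm tall, about 60 g. This point is its centre, 32.5 mm above its underside; z is up. One of two identical jars; at the start it stands in the rack or in the tray.
- jar_2_mid (a point): Upright specimen jar, off-white with a yellow lid, a cylinder 46 mm in diameter and 65 mm tall, about 60 g. This point is its centre, 32.5 mm above its underside; z is up. One of two identical jars; at the start it stands in the rack or in the tray.
- carton_1_mid (a point): Upright stiff carton, white with a blue band, 45 mm along its x, 30 mm along its y, 80 mm tall along z, about 50 g. This point is its centre, 40 mm above its underside. One of two identical cartons; at the start it stands in the rack or in the tray.
- carton_2_mid (a point): Upright stiff carton, white with a blue band, 45 mm along its x, 30 mm along its y, 80 mm tall along z, about 50 g. This point is its centre, 40 mm above its underside. One of two identical cartons; at the start it stands in the rack or in the tray.
- slot_1: White liner pad marking one of the tray's three equal compartments (which number is which place varies). Origin: centre of the compartment's floor, 6 mm above the bench; z up, y along the row of compartments. The compartment is 70 mm along x and 83 mm along y inside, with 4 mm thick walls rising 14 mm above its floor (20 mm above the bench).
- slot_2: White liner pad marking one of the tray's three equal compartments (which number is which place varies). Origin: centre of the compartment's floor, 6 mm above the bench; z up, y along the row of compartments. The compartment is 70 mm along x and 83 mm along y inside, with 4 mm thick walls rising 14 mm above its floor (20 mm above the bench).
- slot_3: White liner pad marking one of the tray's three equal compartments (which number is which place varies). Origin: centre of the compartment's floor, 6 mm above the bench; z up, y along the row of compartments. The compartment is 70 mm along x and 83 mm along y inside, with 4 mm thick walls rising 14 mm above its floor (20 mm above the bench).
- tray: Fixed pink kit tray, 78 mm (x) by 266 mm (y), 20 mm high, three compartments in a row along its y at 87 mm pitch. Origin: centre of its underside on the bench.
- rack: Fixed supply rack, open to the front (its -x side, towards the robot) and the back. Base board 530 mm (y) by 95 mm (x = -35 to +60 mm), its top 6 mm above the bench; the items stand on it in a row along its y, at 88 mm pitch, within 10 mm of the line x = 0 of the rack. The tray stands in front of the rack, 130 to 150 mm from that line. Aluminium end panels 6 mm thick, 215 mm tall, at y = +-262 mm. Origin: on the bench; z up.
- glass_shelf: Glass shelf of the rack, over the items, so that they can be reached only slantwise from the front. Same origin and axes as the rack: it spans x = -25 to +60 mm, y = +-259 mm, underside 195 mm and top 201 mm above the bench.
- gel_bottle: Bystander: white bottle of hand gel with a blue cap, 56 mm in diameter, 150 mm tall. Origin: centre of its underside.
- tape_roll: Bystander: roll of paper tape lying flat, 76 mm in diameter, 24 mm high. Origin: centre of its underside.

How it is judged:
By the outcome, as a careful person would: the job done as asked, in the order asked, and still so for the second after the job is handed in, with the robot touching nothing.
It also fails if it takes over 58 s, if anything falls off the work surface, if the arm or the gripper's body presses on something with over 40 N, if the wrist force passes 120 N, or if a joint passes its speed limit or range.

## Working session

There is one attempt and no reset: what is moved stays moved. The work goes in short steps, Python scripts to look and compute and a tool call to move; the robot and the scene stay as the last step left them, time stands still between calls to the robot, and variables do not carry over. Pictures are saved under pics/ and viewed, and the job is handed in when it is done.

Besides the shell and the picture viewer there is one more tool, called after ">>>" as a command line: name --pt "numbers of a row" for each row, then --argument value for the rest. step_arm: Moves the arm, as the interface text tells. Its arguments: {"type":"object","properties":{"commands":{"type":"array","items":{"type":"array","items":{"type":"number"}}},"jaw":{"type":"number"},"grip_force":{"type":"number"}},"required":["commands"]}

```bash
ls; mkdir -p pics; python3 - <<'E'
from station import telemetry, optics
import cv2
print(telemetry.sense())
for n in ["scene","side","wrist"]:
    p=optics.camera_params(n); print(n,p)
    cv2.imwrite(f"pics/{n}0.png",optics.snapshot(n)[:,:,::-1])
E
```

```text
pics
{'t': 0.0, 'q': array([ 1.14447664e+00,  5.28501386e-01,  1.43390756e+00, -3.71978530e-06,
        1.18139469e+00, -1.78495798e-01]), 'qd': array([ 1.09870624e-04,  1.85621475e-03, -3.64874696e-04, -3.19492677e-05,
        2.98981515e-03, -1.67652406e-04]), 'tau': array([-6.45974887e-04, -4.42356563e+01, -1.78021091e+01, -3.84849081e-04,
        8.59340216e-03,  9.22203157e-06]), 'tcp_pos': array([0.15297701, 0.60524754, 0.23031031]), 'tool_rot': array([-0.43473307,  0.55865498,  0.43400483,  0.55727154]), 'force': array([ 0.26511847, -0.01297495,  0.50679591]), 'ft_torque': array([-0.00172467, -0.01135927,  0.02070453]), 'finger_gap': 0.9985760644469381}
scene {'mtx': array([[369.68292174,   0.        , 317.89740031],
       [  0.        , 369.68292174, 204.48854562],
       [  0.        ,   0.        ,   1.        ]]), 'k1': -0.026566833579113523, 'origin': array([0.26463415, 0.13932791, 0.95557377]), 'attitude': array([-0.53081781,  0.83309739, -0.1298648 ,  0.08553549])}
side {'mtx': array([[502.77966245,   0.        , 321.99965982],
       [  0.        , 502.77966245, 192.29535267],
       [  0.        ,   0.        ,   1.        ]]), 'k1': 0.0333515929803358, 'origin': array([ 0.2066382 , -0.47868246,  1.0654236 ]), 'attitude': array([ 0.920091  , -0.29556646,  0.07877083, -0.24467975])}
wrist {'mtx': array([[326.48366092,   0.        , 321.12399594],
       [  0.        , 326.48366092, 201.98034263],
       [  0.        ,   0.        ,   1.        ]]), 'k1': -0.03658813288366105, 'origin': array([0.07159337, 0.62655893, 0.37313984]), 'attitude': array([0.77782608, 0.60653866, 0.10015786, 0.13063632])}
```

View pics/scene0.png

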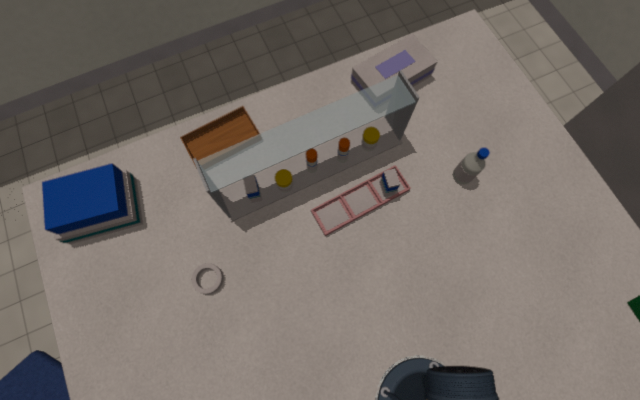

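View pics/side0.png

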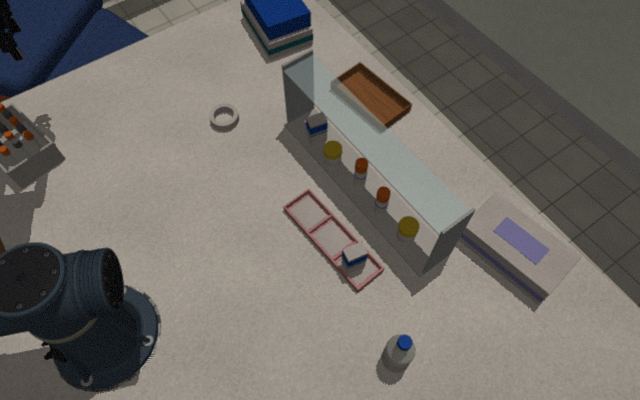

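View pics/wrist0.png

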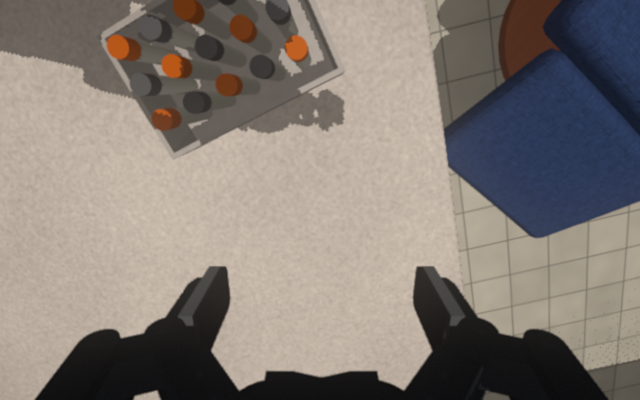

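```bash
python3 - <<'E'
import cv2
a=cv2.imread("pics/scene0.png")[70:245,190:430]; cv2.imwrite("pics/sc_crop.png",cv2.resize(a,None,fx=3.3,fy=3.3,interpolation=cv2.INTER_CUBIC))
a=cv2.imread("pics/side0.png")[45:300,270:480]; cv2.imwrite("pics/si_crop.png",cv2.resize(a,None,fx=2.35,fy=2.35,interpolation=cv2.INTER_CUBIC))
E
```

```text
(no output)
```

View pics/sc_crop.png

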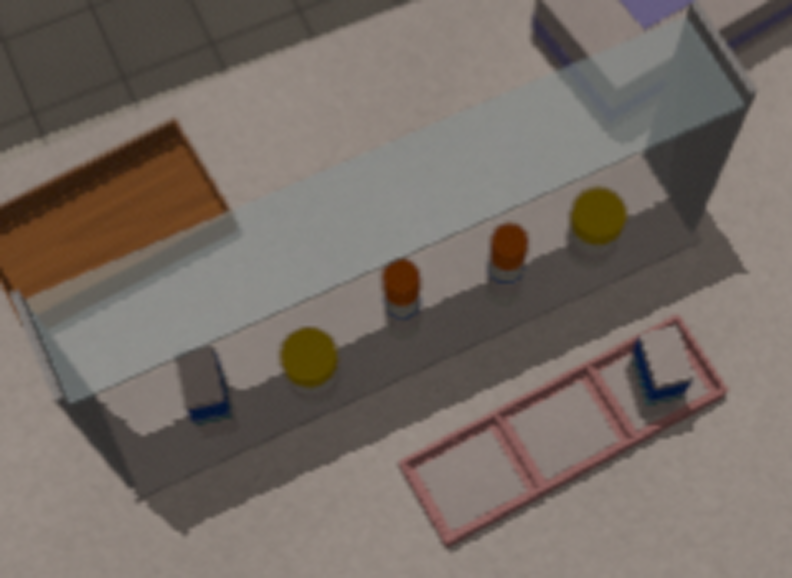

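View pics/si_crop.png

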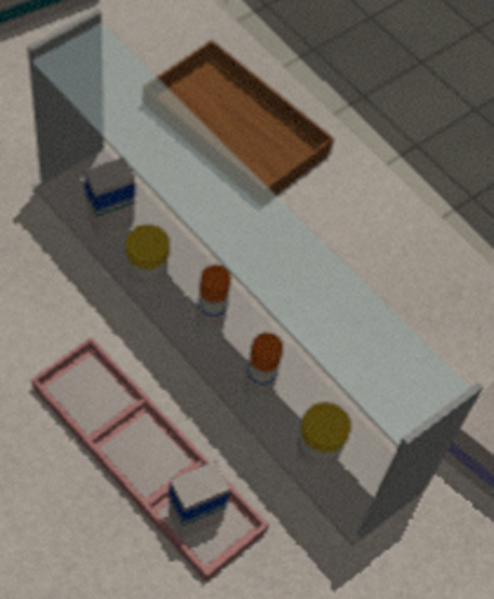

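```bash
cat > h.py <<'E'
import numpy as np, cv2
from scipy.spatial.transform import Rotation as R
from station import telemetry, optics
def ray(P,u,v):
    m=P['mtx']; d=np.array([(u-m[0,2])/m[0,0],(v-m[1,2])/m[1,1]]); s=d.copy()
    for _ in range(20): s=d/(1+P['k1']*(s@s))
    r=R.from_quat(P['attitude']).as_matrix()@np.array([s[0],s[1],1.]); return P['origin'],r/np.linalg.norm(r)
def onz(P,u,v,z):
    o,r=ray(P,u,v); return o+r*(z-o[2])/r[2]
def tri(*obs):
    A=np.zeros((3,3));b=np.zeros(3)
    L=[ray(*o) for o in obs]
    for o,r in L:
        M=np.eye(3)-np.outer(r,r);A+=M;b+=M@o
    x=np.linalg.solve(A,b); return x,[np.linalg.norm((np.eye(3)-np.outer(r,r))@(x-o)) for o,r in L]
def proj(P,X):
    X=np.atleast_2d(X); c=(X-P['origin'])@R.from_quat(P['attitude']).as_matrix(); s=c[:,:2]/c[:,2:]
    s=s*(1+P['k1']*(s**2).sum(1,keepdims=True)); return s*[P['mtx'][0,0],P['mtx'][1,1]]+P['mtx'][:2,2]
def st():
    s=telemetry.sense(); m=R.from_quat(s['tool_rot']).as_matrix()
    print('t %.2f'%s['t'],'q',s['q'].round(3),'tcp',s['tcp_pos'].round(4),'F',s['force'].round(1),'gap %.3f'%s['finger_gap']); print('axes x',m[:,0].round(3),'y',m[:,1].round(3),'z',m[:,2].round(3)); return s,m
E
cat > loc.py <<'E'
from h import *
S=optics.camera_params('scene');D=optics.camera_params('side')
sc=lambda u,v:(S,(u+.5)/3.3-.5+190,(v+.5)/3.3-.5+70)
si=lambda u,v:(D,(u+.5)/2.35-.5+270,(v+.5)/2.35-.5+45)
for n,z,a,b in [('jarL',.071,(309,354),(147,246)),('tubeL',.101,(403,270),(215,276)),('tubeR',.101,(511,236),(266,345)),('jarR',.071,(598,213),(325,427)),
 ('cartonTray',.086,(665,355),(198,490)),
 ('trA',.02,(402,463),(92,342)),('trB',.02,(450,545),(34,382)),('trC',.02,(725,390),(207,577)),('trD',.02,(678,318),(267,525)),
 ('glassL',.201,(68,402),(31,58)),('glassR',.201,(746,100),(404,440))]:
    print(n,tri(sc(*a),si(*b)),onz(*sc(*a),z).round(3),onz(*si(*b),z).round(3))
E
python3 loc.py
```

```text
jarL (array([0.6330556 , 0.0713007 , 0.06152745]), [np.float64(0.0014920506995771297), np.float64(0.001492050699577256)]) [0.631 0.072 0.071] [0.627 0.066 0.071]
tubeL (array([ 0.6485623 , -0.01856738,  0.10353309]), [np.float64(0.0018801965299425484), np.float64(0.0018801965299426776)]) [ 0.652 -0.019  0.101] [ 0.648 -0.018  0.101]
tubeR (array([ 0.64034472, -0.10711033,  0.10220976]), [np.float64(0.0016413899542610925), np.float64(0.0016413899542610476)]) [ 0.643 -0.108  0.101] [ 0.639 -0.107  0.101]
jarR (array([ 0.64734632, -0.19299698,  0.06125706]), [np.float64(0.0014311586253601967), np.float64(0.0014311586253598042)]) [ 0.645 -0.19   0.071] [ 0.642 -0.196  0.071]
cartonTray (array([ 0.50862951, -0.17809846,  0.0740486 ]), [np.float64(0.0027057703889007342), np.float64(0.002705770388900546)]) [ 0.508 -0.174  0.086] [ 0.502 -0.182  0.086]
trA (array([0.53700106, 0.03641698, 0.0080666 ]), [np.float64(0.00013058141670700473), np.float64(0.00013058141670693684)]) [0.534 0.038 0.02 ] [0.533 0.031 0.02 ]
trB (array([0.45988754, 0.03052008, 0.01144262]), [np.float64(0.0015474743098203027), np.float64(0.001547474309820366)]) [0.457 0.032 0.02 ] [0.459 0.026 0.02 ]
trC (array([ 0.48039725, -0.23211314,  0.00863891]), [np.float64(0.0008199422547410905), np.float64(0.0008199422547411665)]) [ 0.479 -0.228  0.02 ] [ 0.477 -0.235  0.02 ]
trD (array([ 0.55412778, -0.22613077,  0.01404894]), [np.float64(0.001012432013098831), np.float64(0.0010124320130985949)]) [ 0.551 -0.224  0.02 ] [ 0.553 -0.228  0.02 ]
glassL (array([0.61177282, 0.23937251, 0.20228646]), [np.float64(0.0007325043248957773), np.float64(0.0007325043248957403)]) [0.613 0.24  0.201] [0.612 0.24  0.201]
glassR (array([ 0.62586544, -0.27921021,  0.20279419]), [np.float64(0.0017901089977688219), np.float64(0.0017901089977687798)]) [ 0.625 -0.28   0.201] [ 0.629 -0.279  0.201]
```

>>> step_arm --pt "-0.013 -0.027 -0.025 -0.015" --pt "-0.027 -0.054 -0.049 -0.03" --pt "-0.04 -0.08 -0.073 -0.045" --pt "-0.054 -0.107 -0.098 -0.06" --pt "-0.068 -0.134 -0.122 -0.075" --pt "-0.081 -0.161 -0.147 -0.09" --pt "-0.095 -0.188 -0.171 -0.105" --pt "-0.108 -0.215 -0.196 -0.12"

```text
t: 0.82
tcp_pos: [0.3139, 0.3613, 0.3394]
tool_rot: [-0.468, 0.531, 0.467, 0.53]
force: [1.7, 0.4, 0.9]
finger_gap: 0.997
```

```bash
python3 -c "
from h import *
s,m=st(); print((np.array([.55,0,.5])-s['tcp_pos'])@m)"
```

```text
t 0.82 q [ 6.220e-01  2.030e-01  1.636e+00 -1.000e-03  1.304e+00 -8.220e-01] tcp [0.3139 0.3613 0.3394] F [1.7 0.4 0.9] gap 0.997
axes x [-0.001 -0.002 -1.   ] y [-0.992  0.126  0.   ] z [ 0.126  0.992 -0.002]
[-0.16021251 -0.27975178 -0.32878906]
```

>>> step_arm --pt "-0.013 -0.023 -0.027 -0.013" --pt "-0.027 -0.047 -0.054 -0.026" --pt "-0.04 -0.07 -0.08 -0.039" --pt "-0.053 -0.093 -0.107 -0.052" --pt "-0.067 -0.117 -0.134 -0.065" --pt "-0.08 -0.14 -0.16 -0.078" --pt "-0.093 -0.163 -0.187 -0.091" --pt "-0.107 -0.187 -0.214 -0.104"

```text
t: 1.48
tcp_pos: [0.4726, 0.1239, 0.447]
tool_rot: [-0.494, 0.506, 0.494, 0.505]
force: [0.1, 0.4, 0.2]
finger_gap: 1.0
```

```bash
python3 -c "
from h import *
s,m=st(); print((np.array([.65,0.02,.5])-s['tcp_pos'])@m)"
```

```text
t 1.48 q [ 2.800e-02  1.440e-01  1.423e+00 -1.000e-03  1.577e+00 -1.521e+00] tcp [0.4726 0.1239 0.447 ] F [0.1 0.4 0.2] gap 1.000
axes x [-0.001 -0.001 -1.   ] y [-1.     0.022  0.001] z [ 0.022  1.    -0.001]
[-0.05308784 -0.17958409 -0.10003142]
```

>>> step_arm --pt "0 -0.04 0 -0.02" --pt "0 -0.08 0 -0.04" --pt "0 -0.12 0 -0.05" --pt "0 -0.16 0 -0.05" --pt "0 -0.2 0 -0.05" --pt "0 -0.24 0 -0.05" --pt "0 -0.28 0 -0.05" --pt "0 -0.32 0 -0.05"

```text
t: 2.15
tcp_pos: [0.7938, 0.1167, 0.446]
tool_rot: [-0.507, 0.494, 0.507, 0.492]
force: [1.6, 0.5, 0.8]
finger_gap: 1.0
```

```bash
python3 -c "
from h import *
s,m=st()"
```

```text
t 2.15 q [ 8.000e-03  7.210e-01  5.000e-01 -1.000e-03  1.923e+00 -1.591e+00] tcp [0.7938 0.1167 0.446 ] F [1.6 0.5 0.8] gap 1.000
axes x [-0.002 -0.001 -1.   ] y [-1.    -0.028  0.002] z [-0.028  1.    -0.001]
```

>>> step_arm --pt "0 -0.04 0 0" --pt "0 -0.08 0 0" --pt "0 -0.12 0 0" --pt "0 -0.16 0 0" --pt "0 -0.2 0 0" --pt "0 -0.2 0 0"

```text
t: 2.65
tcp_pos: [0.8759, 0.1102, 0.4037]
tool_rot: [0.514, -0.485, -0.5, -0.501]
force: [-0.2, 0.4, 1.5]
finger_gap: 1.003
```

```bash
python3 -c "
from h import *
s,m=st()"
```

```text
t 2.65 q [-0.002  0.91   0.218  0.003  1.984 -1.599] tcp [0.8759 0.1102 0.4037] F [-0.2  0.4  1.5] gap 1.003
axes x [ 0.03   0.002 -1.   ] y [-0.999 -0.028 -0.03 ] z [-0.028  1.     0.001]
```

>>> step_arm --pt "-0.1 -0.3 0 0" --pt "-0.1 -0.3 0 0"

```text
t: 2.82
tcp_pos: [0.8877, 0.1051, 0.4024]
tool_rot: [0.522, -0.475, -0.492, -0.51]
force: [0.2, 0.8, -0.3]
finger_gap: 0.998
```

```bash
python3 -c "
from h import *
s,m=st();print(s['q'][2])"
```

```text
t 2.82 q [-0.009  0.912  0.218  0.007  1.948 -1.605] tcp [0.8877 0.1051 0.4024] F [ 0.2  0.8 -0.3] gap 0.998
axes x [ 0.064  0.006 -0.998] y [-0.998 -0.028 -0.064] z [-0.028  1.     0.004]
0.2180102297978634
```

>>> step_arm --pt "-0.1 -0.3 0 0" --pt "-0.1 -0.3 0 0" --pt "-0.1 -0.3 0 0" --pt "-0.1 -0.3 0 0" --pt "-0.1 -0.3 0 0" --pt "-0.1 -0.3 0 0" --pt "-0.1 -0.3 0 0" --pt "-0.1 -0.3 0 0"

```text
t: 3.48
tcp_pos: [0.9031, 0.0908, 0.3935]
tool_rot: [0.528, -0.467, -0.484, -0.518]
force: [1.0, 0.4, 0.0]
finger_gap: 0.996
```

```bash
python3 -c "
from h import *
s,m=st();print(s['q'][2])"
```

```text
t 3.48 q [-0.026  0.923  0.218  0.012  1.906 -1.621] tcp [0.9031 0.0908 0.3935] F [1.  0.4 0. ] gap 0.996
axes x [ 0.095  0.009 -0.995] y [-0.995 -0.028 -0.095] z [-0.029  1.     0.006]
0.21822051408958115
```

>>> step_arm --pt "-0.5 -2 0.3 0" --pt "-0.5 -2 0.3 0" --pt "-0.5 -2 0.3 0"

```text
t: 3.73
tcp_pos: [0.9152, 0.101, 0.386]
tool_rot: [0.535, -0.458, -0.477, -0.526]
force: [0.6, 0.5, 0.2]
finger_gap: 0.998
```

```bash
python3 -c "
from h import *
s,m=st();print(s['q'][2])"
```

```text
t 3.73 q [-0.016  0.932  0.219  0.015  1.865 -1.61 ] tcp [0.9152 0.101  0.386 ] F [0.6 0.5 0.2] gap 0.998
axes x [ 0.126  0.012 -0.992] y [-0.992 -0.028 -0.126] z [-0.029  1.     0.009]
0.2185432247095555
```

>>> step_arm --pt "-0.8 -2 0 0"

```text
t: 3.82
tcp_pos: [0.9205, 0.1001, 0.3882]
tool_rot: [0.539, -0.451, -0.473, -0.531]
force: [-0.2, 0.5, -0.7]
finger_gap: 1.002
```

>>> step_arm --pt "-0.8 -2 0 0" --pt "-0.8 -2 0 0"

```text
t: 3.98
tcp_pos: [0.9258, 0.0929, 0.402]
tool_rot: [0.546, -0.441, -0.465, -0.539]
force: [1.4, -0.9, 1.4]
finger_gap: 1.0
```

```bash
python3 -c "
from h import *
s,m=st();print(s['q'][2])"
```

```text
t 3.98 q [-0.027  0.917  0.218  0.025  1.827 -1.62 ] tcp [0.9258 0.0929 0.402 ] F [ 1.4 -0.9  1.4] gap 1.000
axes x [ 0.179  0.019 -0.984] y [-0.983 -0.029 -0.18 ] z [-0.032  0.999  0.013]
0.21798301512390253
```

>>> step_arm --pt "-0.7 -2 0.2 0" --pt "-0.7 -2 0.2 0"

```text
t: 4.15
tcp_pos: [0.9319, 0.0954, 0.4117]
tool_rot: [0.553, -0.431, -0.456, -0.548]
force: [0.6, 0.2, 1.4]
finger_gap: 0.999
```

>>> step_arm --pt "-0.7 -2 0.2 0" --pt "-0.7 -2 0.2 0"

```text
t: 4.32
tcp_pos: [0.9374, 0.0988, 0.422]
tool_rot: [0.56, -0.421, -0.447, -0.556]
force: [0.0, 0.7, 0.4]
finger_gap: 1.003
```

>>> step_arm --pt "-0.7 -2 0.2 0" --pt "-0.7 -2 0.2 0"

```text
t: 4.48
tcp_pos: [0.9418, 0.1013, 0.4344]
tool_rot: [0.566, -0.411, -0.438, -0.564]
force: [-0.2, -0.5, 0.3]
finger_gap: 1.0
```

```bash
python3 -c "
from h import *
s,m=st();print(s['q'][2])"
```

```text
t 4.48 q [-0.021  0.887  0.219  0.035  1.755 -1.611] tcp [0.9418 0.1013 0.4344] F [-0.2 -0.5  0.3] gap 1.000
axes x [ 0.278  0.029 -0.96 ] y [-0.96  -0.026 -0.279] z [-0.033  0.999  0.02 ]
0.2185316369415156
```

>>> step_arm --pt "-0.8 -2 0.1 -0.03" --pt "-0.8 -2 0.1 -0.03"

```text
t: 4.65
tcp_pos: [0.9436, 0.0996, 0.4513]
tool_rot: [0.581, -0.394, -0.436, -0.563]
force: [0.4, 0.2, 0.7]
finger_gap: 1.001
```

>>> step_arm --pt "-0.8 -2 0.1 -0.03" --pt "-0.8 -2 0.1 -0.03"

```text
t: 4.82
tcp_pos: [0.9442, 0.0997, 0.4698]
tool_rot: [0.596, -0.378, -0.433, -0.561]
force: [0.2, -0.7, 0.2]
finger_gap: 0.999
```

>>> step_arm --pt "-0.8 -2 0.1 0" --pt "-0.8 -2 0.1 0"

```text
t: 4.98
tcp_pos: [0.9439, 0.1024, 0.4892]
tool_rot: [0.601, -0.369, -0.424, -0.568]
force: [0.4, 0.5, 0.5]
finger_gap: 1.002
```

>>> step_arm --pt "-0.8 -2 0.1 0" --pt "-0.8 -2 0.1 0"

```text
t: 5.15
tcp_pos: [0.9428, 0.1049, 0.5094]
tool_rot: [0.607, -0.358, -0.415, -0.575]
force: [0.0, 0.5, -0.3]
finger_gap: 1.001
```

>>> step_arm --pt "-0.8 -2 0.1 0" --pt "-0.8 -2 0.1 0"

```text
t: 5.32
tcp_pos: [0.9409, 0.1068, 0.5306]
tool_rot: [0.613, -0.348, -0.405, -0.582]
force: [0.2, -0.2, 0.9]
finger_gap: 1.001
```

```bash
python3 -c "
from h import *
s,m=st();print(s['q'][2])"
```

```text
t 5.32 q [-0.022  0.793  0.219  0.055  1.687 -1.664] tcp [0.9409 0.1068 0.5306] F [ 0.2 -0.2  0.9] gap 1.001
axes x [ 0.429  0.045 -0.902] y [-0.899 -0.08  -0.432] z [-0.091  0.996  0.006]
0.21861521781491575
```

>>> step_arm --pt "-0.2 -2 0.1 -0.01" --pt "-0.2 -2 0.1 -0.01"

```text
t: 5.48
tcp_pos: [0.9498, 0.11, 0.5356]
tool_rot: [0.622, -0.335, -0.397, -0.586]
force: [-0.2, -0.0, -0.3]
finger_gap: 0.997
```

>>> step_arm --pt "-0.2 -2 0.1 0" --pt "-0.2 -2 0.1 0"

```text
t: 5.65
tcp_pos: [0.958, 0.1136, 0.5391]
tool_rot: [0.627, -0.325, -0.388, -0.593]
force: [-0.6, 0.6, -0.3]
finger_gap: 1.002
```

>>> step_arm --pt "-0.2 -2 0.1 0" --pt "-0.2 -2 0.1 0"

```text
t: 5.82
tcp_pos: [0.964, 0.1169, 0.547]
tool_rot: [0.632, -0.315, -0.378, -0.599]
force: [-0.5, 0.4, 0.1]
finger_gap: 1.0
```

>>> step_arm --pt "-0.2 -2 0.1 0" --pt "-0.2 -2 0.1 0"

```text
t: 5.98
tcp_pos: [0.9687, 0.1198, 0.5575]
tool_rot: [0.637, -0.304, -0.368, -0.605]
force: [1.0, -1.0, 0.8]
finger_gap: 1.003
```

>>> step_arm --pt "-0.2 -2 0.1 0" --pt "-0.2 -2 0.1 0"

```text
t: 6.15
tcp_pos: [0.9723, 0.1225, 0.5698]
tool_rot: [0.642, -0.293, -0.358, -0.612]
force: [-0.8, 0.5, -0.3]
finger_gap: 0.999
```

>>> step_arm --pt "-0.2 -2 0.1 0" --pt "-0.2 -2 0.1 0"

```text
t: 6.32
tcp_pos: [0.9747, 0.1249, 0.5836]
tool_rot: [0.646, -0.282, -0.348, -0.618]
force: [-0.1, -0.3, -1.2]
finger_gap: 0.995
```

>>> step_arm --pt "-0.2 -2 0.1 0" --pt "-0.2 -2 0.1 0"

```text
t: 6.48
tcp_pos: [0.976, 0.127, 0.599]
tool_rot: [0.651, -0.271, -0.338, -0.623]
force: [-0.2, 0.1, 0.2]
finger_gap: 0.998
```

```bash
python3 -c "
from h import *
s,m=st();print(s['q'][2])"
```

```text
t 6.48 q [-0.006  0.753  0.219  0.073  1.494 -1.657] tcp [0.976 0.127 0.599] F [-0.2  0.1  0.2] gap 0.998
axes x [ 0.625  0.07  -0.778] y [-0.774 -0.076 -0.629] z [-0.103  0.995  0.006]
0.21869739216885728
```

>>> step_arm --pt "-0.2 -2 0.1 -0.005" --pt "-0.2 -2 0.1 -0.005"

```text
t: 6.65
tcp_pos: [0.976, 0.1289, 0.6157]
tool_rot: [0.657, -0.259, -0.329, -0.627]
force: [-0.2, -0.7, 0.1]
finger_gap: 1.004
```

>>> step_arm --pt "-0.2 -2 0.1 0" --pt "-0.2 -2 0.1 0"

```text
t: 6.82
tcp_pos: [0.9748, 0.1308, 0.6336]
tool_rot: [0.661, -0.247, -0.319, -0.633]
force: [0.2, 0.4, -0.7]
finger_gap: 1.005
```

```bash
cat > go.py <<'E'
from h import *
import sys
s,m=st(); X=np.array(list(map(float,sys.argv[1:4])))
d=(X-s['tcp_pos'])@m; print('shift',d.round(4),'rows@38mm',np.linalg.norm(d)/.038,'rollfix',float(np.arctan2(m[2,2],m[2,1])))
E
python3 go.py 0.45 0.08 0.36
```

```text
t 6.82 q [-0.004  0.725  0.219  0.079  1.455 -1.659] tcp [0.9748 0.1308 0.6336] F [ 0.2  0.4 -0.7] gap 1.005
axes x [ 0.675  0.076 -0.734] y [-0.73  -0.076 -0.679] z [-0.108  0.994  0.004]
shift [-0.157   0.5729  0.005 ] rows@38mm 15.633144179314563 rollfix 3.135365870019686
```

>>> step_arm --pt "-0.01 0.036 0 0" --pt "-0.02 0.072 0.001 0" --pt "-0.03 0.107 0.001 0" --pt "-0.039 0.143 0.001 0" --pt "-0.049 0.179 0.002 0" --pt "-0.059 0.215 0.002 0" --pt "-0.069 0.251 0.002 0" --pt "-0.078 0.286 0.0025 0"

```text
t: 7.48
tcp_pos: [0.7106, 0.1055, 0.4969]
tool_rot: [0.661, -0.247, -0.318, -0.633]
force: [0.1, -0.0, -0.4]
finger_gap: 1.002
```

>>> step_arm --pt "-0.01 0.036 0 0" --pt "-0.02 0.072 0.001 0" --pt "-0.03 0.107 0.001 0" --pt "-0.039 0.143 0.001 0" --pt "-0.049 0.179 0.002 0" --pt "-0.059 0.215 0.002 0" --pt "-0.069 0.251 0.002 0" --pt "-0.078 0.286 0.0025 0"

```text
t: 8.15
tcp_pos: [0.4473, 0.0803, 0.3598]
tool_rot: [0.662, -0.246, -0.317, -0.633]
force: [0.7, 0.2, -0.1]
finger_gap: 1.001
```

```bash
python3 go.py 0.5 0.07 0.2; python3 - <<'E'
from h import *
P=optics.camera_params('wrist'); a=optics.snapshot('wrist'); cv2.imwrite('pics/w1.png',a[:,:,::-1]); np.save('w1.npy',P,allow_pickle=True)
E
```

```text
t 8.15 q [-0.224 -0.116  2.164  0.564  0.432 -2.338] tcp [0.4473 0.0803 0.3598] F [ 0.7  0.2 -0.1] gap 1.001
axes x [ 0.677  0.076 -0.732] y [-0.728 -0.077 -0.682] z [-0.108  0.994  0.003]
shift [ 0.1518  0.0713 -0.0163] rows@38mm 4.435169718900676 rollfix 3.137607957280843
```

View pics/w1.png

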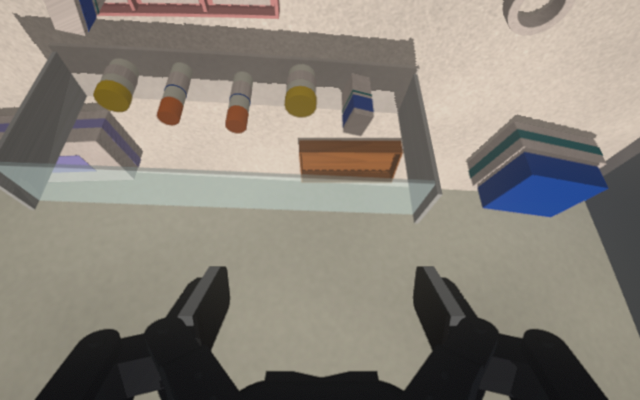

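```bash
cat > fk.py <<'E'
import numpy as np
from scipy.optimize import least_squares
D=[([1.14448,.5285,1.43391],[.15298,.60525,.23031],[0,0,-1]),
([.622,.203,1.636],[.3139,.3613,.3394],[-.001,-.002,-1]),
([.028,.144,1.423],[.4726,.1239,.447],[-.001,-.001,-1]),
([.008,.721,.5],[.7938,.1167,.446],[-.002,-.001,-1]),
([-.002,.91,.218],[.8759,.1102,.4037],[.03,.002,-1]),
([-.027,.917,.218],[.9258,.0929,.402],[.179,.019,-.984]),
([-.021,.887,.219],[.9418,.1013,.4344],[.278,.029,-.96]),
([-.022,.793,.219],[.9409,.1068,.5306],[.429,.045,-.902]),
([-.006,.753,.219],[.976,.127,.599],[.625,.07,-.778]),
([-.004,.725,.219],[.9748,.1308,.6336],[.675,.076,-.734]),
([-.224,-.116,2.164],[.4473,.0803,.3598],[.677,.076,-.732])]
def w(q,p):
    L1,L2,h,r0,d,L3,a,b=p
    r=r0+L1*np.sin(q[1]+a)+L2*np.sin(q[1]+q[2]+b);z=h+L1*np.cos(q[1]+a)+L2*np.cos(q[1]+q[2]+b)
    return np.array([r*np.cos(q[0])-d*np.sin(q[0]),r*np.sin(q[0])+d*np.cos(q[0]),z])
def res(p): return np.concatenate([w(q,p)+p[5]*np.array(x)-np.array(t) for q,t,x in D])
S=least_squares(res,[.45,.4,.3,0,.11,.25,0,0]); p=S.x
if __name__=='__main__':
    print(p.round(4),np.abs(S.fun).max())
    x=np.array([.677,.076,-.732])
    for t in [(.5,.07,.2),(.55,.07,.11),(.58,.065,.07),(.62,.065,.04),(.645,-.02,.05),(.5,-.1,.05),(.5,-.01,.05),(.5,-.1,.12)]:
        W=np.array(t)-p[5]*x
        q=least_squares(lambda q:w(q,p)-W,[-.2,.5,1.9]).x
        A=q[1]+q[2]; f=np.array([np.sin(A)*np.cos(q[0]),np.sin(A)*np.sin(q[0]),np.cos(A)])
        print(t,q.round(3),'q5~',np.arccos(f@x/np.linalg.norm(x)).round(3),'fore',f.round(2))
E
python3 fk.py
```

```text
[ 5.874e-01  4.081e-01  2.752e-01  2.000e-04  1.110e-01  2.966e-01
 -1.000e-04  2.848e-01] 0.00040845774801723245
(0.5, 0.07, 0.2) [-0.218  0.382  2.32 ] q5~ 0.358 fore [ 0.42 -0.09 -0.9 ]
(0.55, 0.07, 0.11) [-0.185  0.675  2.262] q5~ 0.557 fore [ 0.2  -0.04 -0.98]
(0.58, 0.065, 0.07) [-0.184  0.781  2.195] q5~ 0.593 fore [ 0.16 -0.03 -0.99]
(0.62, 0.065, 0.04) [-0.166  0.848  2.093] q5~ 0.559 fore [ 0.2  -0.03 -0.98]
(0.645, -0.02, 0.05) [-0.347  0.822  2.031] q5~ 0.504 fore [ 0.27 -0.1  -0.96]
(0.5, -0.1, 0.05) [-0.739  0.888  2.351] q5~ 0.817 fore [-0.07  0.07 -1.  ]
(0.5, -0.01, 0.05) [-0.486  0.926  2.415] q5~ 0.92 fore [-0.18  0.09 -0.98]
(0.5, -0.1, 0.12) [-0.739  0.653  2.335] q5~ 0.657 fore [ 0.11 -0.1  -0.99]
```

>>> step_arm --pt "-0.002 0.002 -0.025 0.12" --pt "-0.004 0.004 -0.05 0.24" --pt "-0.006 0.006 -0.075 0.36" --pt "-0.008 0.008 -0.1 0.48" --pt "-0.01 0.01 -0.125 0.6" --pt "-0.012 0.012 -0.15 0.72" --pt "-0.014 0.014 -0.175 0.84" --pt "-0.015 0.015 -0.2 0.96"

```text
t: 8.87
tcp_pos: [0.4371, -0.12, 0.3508]
tool_rot: [-0.29, 0.373, 0.17, 0.865]
force: [1.1, 0.1, 0.2]
finger_gap: 0.999
```

>>> step_arm --pt "0 0 0 0.12" --pt "0 0 0 0.24" --pt "0 0 0 0.36" --pt "0 0 0 0.48" --pt "0 0 0 0.6" --pt "0 0 0 0.72" --pt "0 0 0 0.84" --pt "0 0 0 0.96"

```text
t: 9.53
tcp_pos: [0.4373, -0.1204, 0.3516]
tool_rot: [0.144, 0.409, -0.023, 0.901]
force: [-0.2, 0.3, -0.2]
finger_gap: 0.996
```

>>> step_arm --pt "0 0 0 0.12" --pt "0 0 0 0.24" --pt "0 0 0 0.36" --pt "0 0 0 0.48" --pt "0 0 0 0.6" --pt "0 0 0 0.72" --pt "0 0 0 0.84" --pt "0 0 0 0.96"

```text
t: 10.2
tcp_pos: [0.4375, -0.1208, 0.3523]
tool_rot: [0.545, 0.351, -0.21, 0.732]
force: [-0.3, 0.3, 0.4]
finger_gap: 1.003
```

```bash
python3 go.py 0.48 -0.12 0.16
```

```text
t 10.20 q [-0.946 -0.054  2.127  0.869  0.869 -0.244] tcp [ 0.4375 -0.1208  0.3523] F [-0.3  0.3  0.4] gap 1.003
axes x [ 0.665  0.075 -0.743] y [0.69  0.317 0.65 ] z [ 0.285 -0.945  0.159]
shift [ 0.1712 -0.0954 -0.0193] rows@38mm 5.183232955176966 rollfix 0.24008425420591964
```

>>> step_arm --pt "0.021 -0.012 -0.002 0.03" --pt "0.043 -0.024 -0.005 0.06" --pt "0.064 -0.036 -0.007 0.09" --pt "0.085 -0.048 -0.009 0.12" --pt "0.107 -0.06 -0.012 0.15" --pt "0.128 -0.072 -0.014 0.18" --pt "0.15 -0.083 -0.017 0.21" --pt "0.171 -0.095 -0.019 0.24"

```text
t: 10.87
tcp_pos: [0.4812, -0.1212, 0.1599]
tool_rot: [0.628, 0.322, -0.251, 0.662]
force: [1.5, 0.9, 0.2]
finger_gap: 1.002
```

```bash
python3 go.py 0.48 -0.12 0.16
```

```text
t 10.87 q [-0.823  0.508  2.322  1.846  0.593 -1.117] tcp [ 0.4812 -0.1212  0.1599] F [1.5 0.9 0.2] gap 1.002
axes x [ 0.666  0.073 -0.743] y [0.738 0.084 0.67 ] z [ 0.111 -0.994  0.002]
shift [-0.0008 -0.0007 -0.0013] rows@38mm 0.04408813964945432 rollfix 0.0030449646822372205
```

>>> step_arm --pt "0 0 0 0.12" --pt "0 0 0 0.24" --pt "0 0 0 0.36" --pt "0 0 0 0.48" --pt "0 0 0 0.6" --pt "0 0 0 0.72" --pt "0 0 0 0.84" --pt "0 0 0 0.96"

```text
t: 11.53
tcp_pos: [0.4821, -0.1221, 0.1604]
tool_rot: [0.864, 0.168, -0.372, 0.295]
force: [1.0, -0.1, 0.1]
finger_gap: 1.001
```

>>> step_arm --pt "0 0 0 0.12" --pt "0 0 0 0.24" --pt "0 0 0 0.36" --pt "0 0 0 0.48" --pt "0 0 0 0.6" --pt "0 0 0 0.72" --pt "0 0 0 0.84" --pt "0 0 0 0.96"

```text
t: 12.2
tcp_pos: [0.4829, -0.1231, 0.1609]
tool_rot: [0.903, -0.024, -0.407, -0.139]
force: [-0.1, -0.0, 0.6]
finger_gap: 1.002
```

>>> step_arm --pt "0 0 0 0.12" --pt "0 0 0 0.24" --pt "0 0 0 0.36" --pt "0 0 0 0.48" --pt "0 0 0 0.6" --pt "0 0 0 0.72" --pt "0 0 0 0.84" --pt "0 0 0 0.96"

```text
t: 12.87
tcp_pos: [0.4838, -0.1242, 0.1615]
tool_rot: [0.736, -0.21, -0.348, -0.541]
force: [0.3, -0.1, 0.3]
finger_gap: 0.999
```

```bash
cp go.py a.py; python3 go.py 0.48 0.06 0.14
```

```text
t 12.87 q [-0.823  0.505  2.315  1.845  0.591  1.783] tcp [ 0.4838 -0.1242  0.1615] F [ 0.3 -0.1  0.3] gap 0.999
axes x [ 0.669  0.068 -0.74 ] y [-0.686 -0.325 -0.65 ] z [-0.285  0.943 -0.171]
shift [ 0.0259 -0.0433  0.1784] rows@38mm 4.8800438593989535 rollfix -2.884519413912691
```

>>> step_arm --pt "0.004 -0.006 0.025 0.035" --pt "0.007 -0.012 0.05 0.07" --pt "0.011 -0.018 0.075 0.105" --pt "0.014 -0.024 0.1 0.14" --pt "0.018 -0.03 0.12 0.175" --pt "0.021 -0.036 0.145 0.21" --pt "0.025 -0.041 0.17 0.245" --pt "0.026 -0.043 0.178 0.257"

```text
t: 13.53
tcp_pos: [0.4799, 0.0623, 0.1397]
tool_rot: [0.66, -0.252, -0.32, -0.631]
force: [-0.3, 0.1, -0.6]
finger_gap: 1.001
```

```bash
python3 go.py 0.48 0.06 0.14; python3 - <<'E'
from h import *
P=optics.camera_params('wrist'); a=optics.snapshot('wrist'); cv2.imwrite('pics/w2.png',a[:,:,::-1]); np.save('w2.npy',P,allow_pickle=True)
cv2.imwrite('pics/s2.png',optics.snapshot('side')[:,:,::-1])
b=cv2.imread('pics/w1.png')[0:220,60:440]; cv2.imwrite('pics/w1c.png',cv2.resize(b,None,fx=2,fy=2,interpolation=cv2.INTER_CUBIC))
E
```

```text
t 13.53 q [-0.255  0.593  2.429  2.726  0.627  1.643] tcp [0.4799 0.0623 0.1397] F [-0.3  0.1 -0.6] gap 1.001
axes x [ 0.669  0.071 -0.74 ] y [-0.736 -0.077 -0.672] z [-0.104  0.995  0.001]
shift [-0.0003 -0.0001 -0.0023] rows@38mm 0.061996198246942504 rollfix 3.1405267875759035
```

View pics/w2.png

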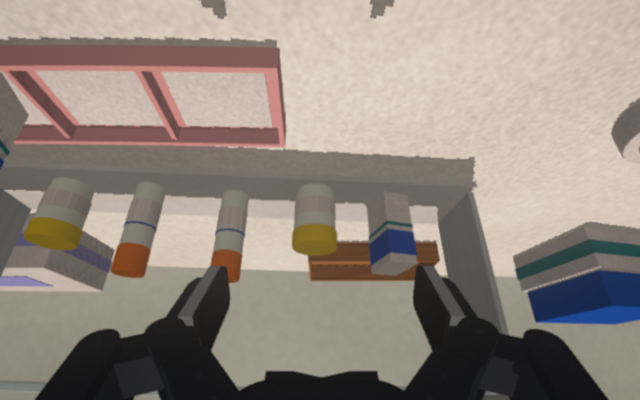

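View pics/s2.png

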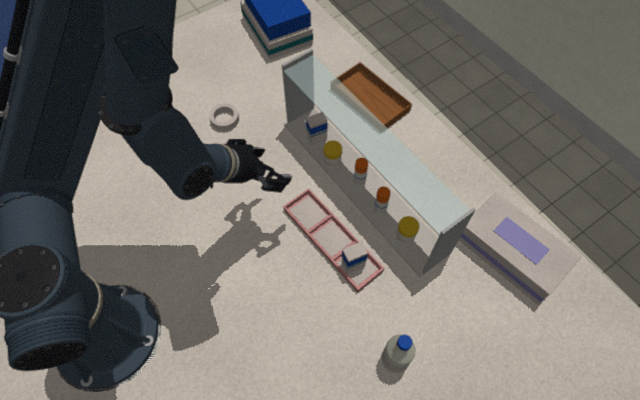

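View pics/w1c.png

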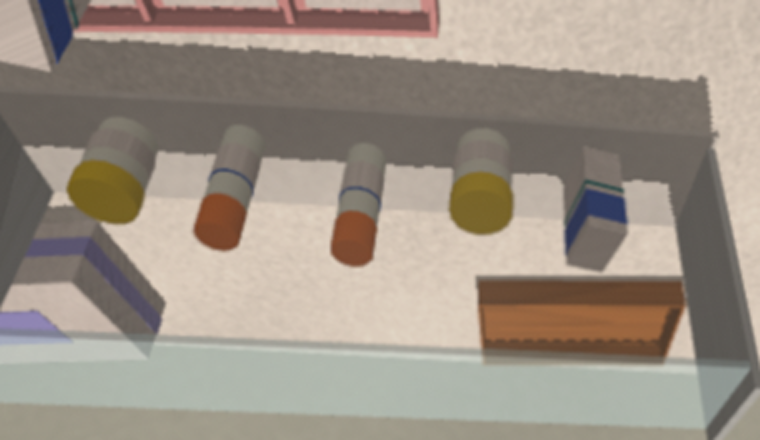

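```bash
cat > l2.py <<'E'
from h import *
W1=np.load('w1.npy',allow_pickle=True).item();W2=np.load('w2.npy',allow_pickle=True).item()
print(W1['origin'],W2['origin'])
f=lambda u,v:((u+.5)/2-.5+60,(v+.5)/2-.5)
for n,r,a,b in [('jarL',.023,f(483,127),(316,183)),('tubeL',.015,f(367,142),(235,189)),('tubeR',.015,f(241,124),(150,181)),('jarR',.023,f(122,116),(70,177))]:
    for P,(u,v) in ((W1,a),(W2,b)):
        p=onz(P,u,v,.006); d=(p-P['origin'])[:2]; d/=np.linalg.norm(d); print(n,(p[:2]+r*d).round(4))
E
python3 l2.py
```

```text
[0.28943565 0.06342255 0.40714556] [0.32251442 0.04625867 0.18901652]
jarL [0.6356 0.0711]
jarL [0.6359 0.0737]
tubeL [ 0.6495 -0.0182]
tubeL [ 0.6491 -0.0178]
tubeR [ 0.6407 -0.1117]
tubeR [ 0.6406 -0.109 ]
jarR [ 0.6462 -0.2033]
jarR [ 0.6459 -0.1986]
```

```bash
python3 go.py 0.547 0.062 0.144;python3 go.py 0.6474 0.0726 0.033
```

```text
t 13.63 q [-0.258  0.593  2.429  2.722  0.627  1.643] tcp [0.4804 0.0615 0.14  ] F [ 0.4 -0.3  0.7] gap 0.997
axes x [ 0.669  0.071 -0.74 ] y [-0.735 -0.078 -0.673] z [-0.106  0.994 -0.   ]
shift [ 0.0417 -0.0517 -0.0065] rows@38mm 1.7559213389830717 rollfix -3.1409806509727725
t 13.63 q [-0.258  0.593  2.429  2.722  0.627  1.643] tcp [0.4804 0.0615 0.14  ] F [ 0.4 -0.3  0.7] gap 0.997
axes x [ 0.669  0.071 -0.74 ] y [-0.735 -0.078 -0.673] z [-0.106  0.994 -0.   ]
shift [ 0.1917 -0.0517 -0.0065] rows@38mm 5.2274357731613454 rollfix -3.1409806509727725
```

>>> step_arm --pt "0.014 -0.017 -0.002 0" --pt "0.028 -0.034 -0.004 0" --pt "0.042 -0.052 -0.0065 0" --pt "0.06 -0.052 -0.0065 0" --pt "0.085 -0.052 -0.0065 0" --pt "0.105 -0.052 -0.0065 0" --pt "0.115 -0.052 -0.0065 0" --pt "0.115 -0.052 -0.0065 0" --jaw 0.072 --grip_force 30

```text
t: 14.3
tcp_pos: [0.5983, 0.0659, 0.0892]
tool_rot: [0.661, -0.251, -0.319, -0.631]
force: [-0.2, 0.5, -0.2]
finger_gap: 0.841
```

```bash
python3 go.py 0.6474 0.0726 0.033; python3 - <<'E'
from h import *
a=optics.snapshot('wrist'); cv2.imwrite('pics/w3.png',a[:,:,::-1])
E
```

```text
t 14.30 q [-0.167  0.72   2.141  2.736  0.474  1.732] tcp [0.5983 0.0659 0.0892] F [-0.2  0.5 -0.2] gap 0.841
axes x [ 0.67   0.07  -0.739] y [-0.735 -0.078 -0.674] z [-0.104  0.995 -0.001]
shift [0.0749 0.0013 0.0015] rows@38mm 1.9707326677436172 rollfix -3.1403505875454516
```

View pics/w3.png

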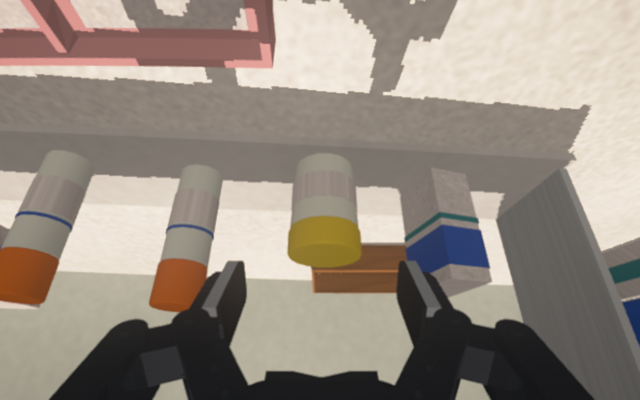

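>>> step_arm --pt "0.025 0 0.0005 0" --pt "0.05 0.001 0.001 0" --pt "0.068 0.001 0.0015 0" --pt "0.075 0.001 0.0015 0" --pt "0.075 0.001 0.0015 0"

```text
t: 14.77
tcp_pos: [0.6464, 0.0726, 0.0333]
tool_rot: [0.661, -0.252, -0.319, -0.631]
force: [-1.4, -0.9, 0.2]
finger_gap: 0.842
```

```bash
python3 go.py 0.6474 0.0726 0.033; python3 - <<'E'
from h import *
a=optics.snapshot('wrist'); cv2.imwrite('pics/w4.png',a[:,:,::-1])
E
```

```text
t 14.77 q [-0.134  0.854  2.02   2.792  0.481  1.705] tcp [0.6464 0.0726 0.0333] F [-1.4 -0.9  0.2] gap 0.842
axes x [ 0.669  0.07  -0.74 ] y [-0.736 -0.078 -0.673] z [-0.104  0.995 -0.001]
shift [ 0.0009 -0.0005 -0.0001] rows@38mm 0.027495414785338557 rollfix -3.140782197206072
```

View pics/w4.png

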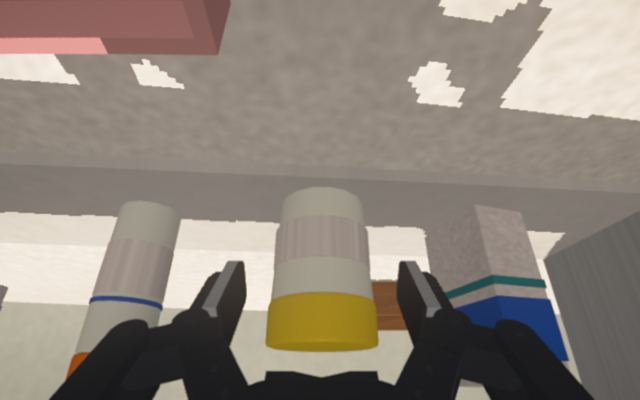

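Centred between the fingers (jar x≈321, fingers 240/400), neighbours clear. Close.

>>> step_arm --pt "0 0 0 0" --pt "0 0 0 0" --pt "0 0 0 0" --pt "0 0 0 0" --pt "0 0 0 0" --pt "0 0 0 0" --pt "0 0 0 0" --pt "0 0 0 0" --jaw 0.03 --grip_force 35

```text
t: 15.48
tcp_pos: [0.6449, 0.0726, 0.0349]
tool_rot: [0.661, -0.252, -0.319, -0.631]
force: [-3.1, -1.3, 6.1]
finger_gap: 0.525
```

```bash
python3 go.py 0.6474 0.0726 0.033
```

```text
t 15.48 q [-0.134  0.85   2.024  2.792  0.482  1.705] tcp [0.6449 0.0726 0.0349] F [-3.1 -1.3  6.1] gap 0.525
axes x [ 0.669  0.07  -0.74 ] y [-0.736 -0.077 -0.673] z [-0.104  0.995 -0.   ]
shift [ 0.0031 -0.0006 -0.0003] rows@38mm 0.0833080367730995 rollfix -3.141048063857652
```

```bash
cat > chk.py <<'E'
from fk import *
x=np.array([.669,.07,-.74]); x/=np.linalg.norm(x)
for t in [(.571,.065,.116),(.51,-.011,.11),(.51,-.011,.038),(.515,-.097,.1),(.515,-.097,.05),(.51,-.011,.15),(.54,-.011,.15)]:
    W=np.array(t)-p[5]*x
    q=least_squares(lambda q:w(q,p)-W,[-.2,.7,2.3]).x
    print(t,q.round(3))
E
python3 chk.py; python3 - <<'E'
from h import *
W2=np.load('w2.npy',allow_pickle=True).item()
for u,v,z in [(277,44,0),(285,145,.02),(276,68,.02),(266,70,.006),(277,128,.006),(184,138,.02),(142,70,.02)]: print(u,v,onz(W2,u,v,z).round(4))
E
```

```text
(0.571, 0.065, 0.116) [-0.182  0.648  2.2  ]
(0.51, -0.011, 0.11) [-0.464  0.686  2.367]
(0.51, -0.011, 0.038) [-0.464  0.936  2.379]
(0.515, -0.097, 0.1) [-0.691  0.704  2.304]
(0.515, -0.097, 0.05) [-0.691  0.863  2.312]
(0.51, -0.011, 0.15) [-0.464  0.545  2.341]
(0.54, -0.011, 0.15) [-0.422  0.546  2.263]
277 44 [0.458  0.0321 0.    ]
285 145 [0.5354 0.0392 0.02  ]
276 68 [0.4604 0.0328 0.02  ]
266 70 [0.4741 0.025  0.006 ]
277 128 [0.5314 0.0318 0.006 ]
184 138 [ 0.5346 -0.0411  0.02  ]
142 70 [ 0.4697 -0.0508  0.02  ]
```

>>> step_arm --pt "-0.01 0 0 0" --pt "-0.03 0 0 0" --pt "-0.055 0 0 0" --pt "-0.08 0 0 0" --pt "-0.1 0 0 0" --pt "-0.11 0 0 0" --pt "-0.11 0 0 0"

```text
t: 16.07
tcp_pos: [0.5696, 0.065, 0.1178]
tool_rot: [0.661, -0.252, -0.319, -0.631]
force: [0.6, 0.5, -0.4]
finger_gap: 0.533
```

```bash
python3 go.py 0.510 -0.008 0.105; python3 - <<'E'
from h import *
a=optics.snapshot('wrist'); cv2.imwrite('pics/w5.png',a[:,:,::-1])
E
```

```text
t 16.07 q [-0.183  0.642  2.205  2.701  0.462  1.755] tcp [0.5696 0.065  0.1178] F [ 0.6  0.5 -0.4] gap 0.533
axes x [ 0.67   0.07  -0.739] y [-0.735 -0.077 -0.673] z [-0.104  0.995 -0.001]
shift [-0.0355  0.0581 -0.0664] rows@38mm 2.5028690704272423 rollfix -3.1406489356467873
```

View pics/w5.png

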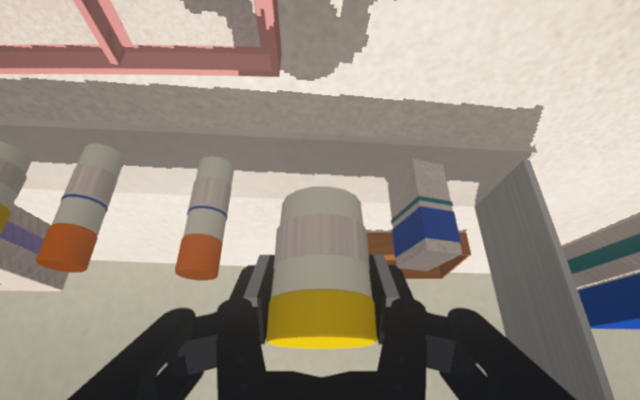

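>>> step_arm --pt "-0.006 0.01 -0.011 0" --pt "-0.015 0.025 -0.028 0" --pt "-0.025 0.04 -0.046 0" --pt "-0.032 0.053 -0.06 0" --pt "-0.0355 0.058 -0.0665 0" --pt "-0.0355 0.058 -0.0665 0" --pt "-0.021 0.071 -0.0665 0" --pt "-0.006 0.084 -0.0665 0"

```text
t: 16.78
tcp_pos: [0.514, -0.009, 0.0654]
tool_rot: [0.663, -0.251, -0.317, -0.631]
force: [0.5, 0.3, -0.9]
finger_gap: 0.527
```

```bash
python3 go.py 0.510 -0.008 0.037; python3 - <<'E'
from h import *
a=optics.snapshot('side'); b=optics.snapshot('scene')
c=np.hstack([cv2.resize(a[160:300,250:420],None,fx=2.3,fy=2.3),cv2.resize(b[130:270,290:460],None,fx=2.3,fy=2.3)]);cv2.imwrite('pics/p6.png',c[:,:,::-1])
E
```

```text
t 16.78 q [-0.452  0.842  2.375  2.629  0.809  1.511] tcp [ 0.514  -0.009   0.0654] F [ 0.5  0.3 -0.9] gap 0.527
axes x [ 0.674  0.067 -0.736] y [-0.732 -0.079 -0.677] z [-0.104  0.995 -0.004]
shift [0.0182 0.0221 0.0015] rows@38mm 0.7543754848004591 rollfix -3.1361863853286303
```

View pics/p6.png

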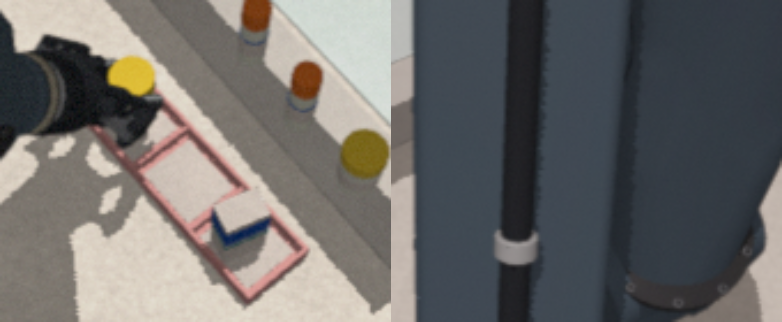

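```bash
python3 - <<'E'
from h import *
D=optics.camera_params('side'); print(onz(D,131.5/2.3-.5+250,76.5/2.3-.5+160,.1015))
E
```

```text
[ 0.50008781 -0.01156293  0.1015    ]
```

>>> step_arm --pt "0.004 0.006 0 0" --pt "0.009 0.012 0.001 0" --pt "0.014 0.018 0.0015 0" --pt "0.018 0.021 0.0015 0" --pt "0.018 0.022 0.0015 0" --pt "0.018 0.022 0.0015 0"

```text
t: 17.38
tcp_pos: [0.5098, -0.0064, 0.035]
tool_rot: [0.661, -0.25, -0.319, -0.631]
force: [1.6, 2.0, 3.4]
finger_gap: 0.528
```

```bash
python3 go.py 0.510 -0.008 0.035
```

```text
t 17.38 q [-0.453  0.949  2.384  2.67   0.907  1.444] tcp [ 0.5098 -0.0064  0.035 ] F [1.6 2.  3.4] gap 0.528
axes x [ 0.671  0.072 -0.738] y [-0.734 -0.077 -0.675] z [-0.106  0.994  0.001]
shift [-0.     -0.     -0.0016] rows@38mm 0.041196972202378744 rollfix 3.140645710950089
```

>>> step_arm --pt "0 0 0 0" --pt "0 0 0 0" --pt "0 0 0 0" --pt "0 0 0 0" --pt "0 0 0 0" --jaw 0.072

```text
t: 17.8
tcp_pos: [0.51, -0.0065, 0.035]
tool_rot: [0.661, -0.25, -0.319, -0.631]
force: [0.1, -0.3, -0.3]
finger_gap: 0.845
```

```bash
python3 go.py 0.510 -0.008 0.135; python3 - <<'E'
from h import *
cv2.imwrite('pics/w7.png',optics.snapshot('wrist')[:,:,::-1])
E
```

```text
t 17.80 q [-0.453  0.948  2.383  2.67   0.907  1.444] tcp [ 0.51   -0.0065  0.035 ] F [ 0.1 -0.3 -0.3] gap 0.845
axes x [ 0.671  0.072 -0.738] y [-0.734 -0.078 -0.675] z [-0.106  0.994  0.   ]
shift [-0.0738 -0.0674 -0.0015] rows@38mm 2.6307086094228302 rollfix 3.1409428018401027
```

View pics/w7.png

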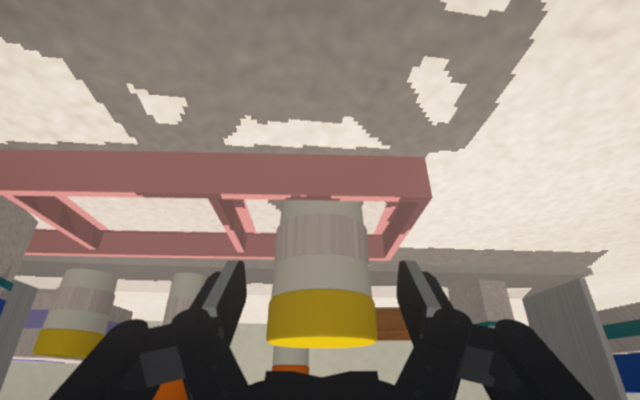

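>>> step_arm --pt "-0.008 -0.008 0 0" --pt "-0.024 -0.022 0 0" --pt "-0.044 -0.04 0 0" --pt "-0.062 -0.057 0 0" --pt "-0.072 -0.066 0 0" --pt "-0.074 -0.068 0 0" --pt "-0.074 -0.068 0 0"

```text
t: 18.43
tcp_pos: [0.5104, -0.0066, 0.1367]
tool_rot: [0.662, -0.25, -0.318, -0.631]
force: [-0.3, -0.3, 0.1]
finger_gap: 0.841
```

```bash
python3 go.py 0.582 -0.025 0.1355
```

```text
t 18.43 q [-0.452  0.594  2.356  2.44   0.588  1.751] tcp [ 0.5104 -0.0066  0.1367] F [-0.3 -0.3  0.1] gap 0.841
axes x [ 0.673  0.071 -0.736] y [-0.732 -0.079 -0.677] z [-0.106  0.994 -0.001]
shift [ 0.0477 -0.0502 -0.0258] rows@38mm 1.944628126349532 rollfix -3.1400243114606408
```

>>> step_arm --pt "0.01 -0.01 -0.005 0" --pt "0.024 -0.025 -0.013 0" --pt "0.036 -0.038 -0.02 0" --pt "0.045 -0.048 -0.025 0" --pt "0.048 -0.05 -0.026 0" --pt "0.048 -0.05 -0.026 0" --jaw 0.06

```text
t: 18.93
tcp_pos: [0.5824, -0.0253, 0.1336]
tool_rot: [0.662, -0.25, -0.319, -0.631]
force: [-0.5, 0.6, -0.6]
finger_gap: 0.702
```

```bash
python3 go.py 0.662 -0.0165 0.0465; python3 - <<'E'
from h import *
P=optics.camera_params('wrist'); np.save('w8.npy',P,allow_pickle=True)
cv2.imwrite('pics/w8.png',optics.snapshot('wrist')[:,:,::-1])
E
```

```text
t 18.93 q [-0.412  0.602  2.166  2.264  0.45   1.998] tcp [ 0.5824 -0.0253  0.1336] F [-0.5  0.6 -0.6] gap 0.702
axes x [ 0.672  0.071 -0.737] y [-0.733 -0.078 -0.675] z [-0.106  0.994 -0.   ]
shift [ 0.1183 -0.0002  0.0004] rows@38mm 3.1135203780138565 rollfix -3.1409747546015403
```

View pics/w8.png

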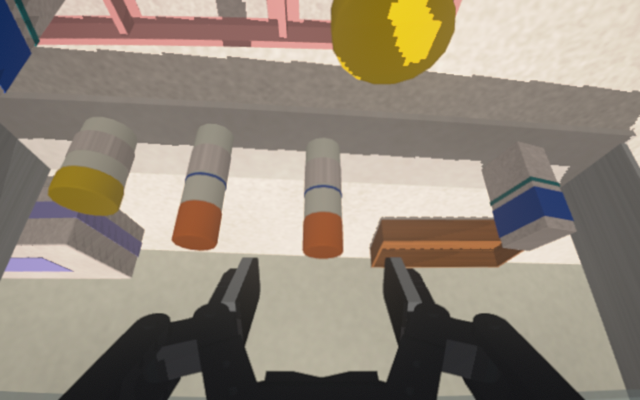

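>>> step_arm --pt "0.015 0 0 0" --pt "0.04 0 0 0" --pt "0.065 0 0 0" --pt "0.09 0 0 0" --pt "0.108 0 0 0" --pt "0.118 0 0.0005 0" --pt "0.118 0 0.0005 0"

```text
t: 19.57
tcp_pos: [0.6593, -0.0152, 0.0439]
tool_rot: [0.66, -0.251, -0.321, -0.631]
force: [-0.0, -0.4, 0.0]
finger_gap: 0.706
```

```bash
python3 go.py 0.662 -0.0165 0.0465; python3 - <<'E'
from h import *
cv2.imwrite('pics/w9.png',optics.snapshot('wrist')[:,:,::-1])
E
```

```text
t 19.57 q [-0.322  0.829  1.991  2.459  0.461  1.874] tcp [ 0.6593 -0.0152  0.0439] F [-0.  -0.4  0. ] gap 0.706
axes x [ 0.668  0.073 -0.741] y [-0.737 -0.078 -0.672] z [-0.107  0.994  0.002]
shift [-0.0003 -0.0036 -0.0016] rows@38mm 0.1043174888413835 rollfix 3.139082735657833
```

View pics/w9.png

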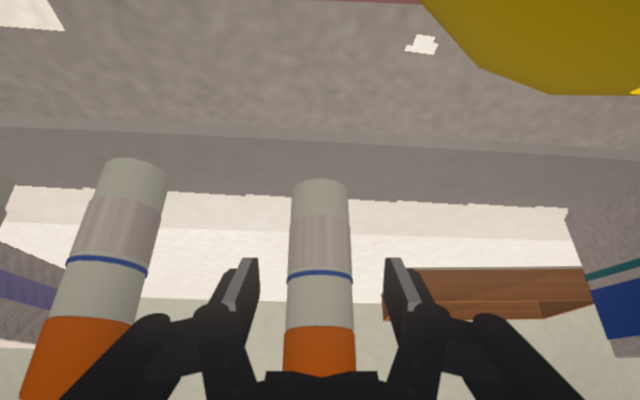

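>>> step_arm --pt "0 -0.003 -0.0015 0" --pt "0 -0.003 -0.0015 0" --pt "0 -0.003 -0.0015 0" --pt "0 -0.003 -0.0015 0" --pt "0 -0.003 -0.0015 0" --pt "0 -0.003 -0.0015 0" --pt "0 -0.003 -0.0015 0" --pt "0 -0.003 -0.0015 0" --jaw 0.015 --grip_force 35

```text
t: 20.28
tcp_pos: [0.661, -0.0166, 0.0478]
tool_rot: [0.66, -0.251, -0.32, -0.631]
force: [-4.0, -1.5, 7.1]
finger_gap: 0.339
```

```bash
python3 go.py 0.662 -0.0165 0.0465
```

```text
t 20.28 q [-0.324  0.821  1.987  2.444  0.454  1.89 ] tcp [ 0.661  -0.0166  0.0478] F [-4.  -1.5  7.1] gap 0.339
axes x [ 0.669  0.072 -0.74 ] y [-0.736 -0.077 -0.673] z [-0.106  0.994  0.001]
shift [ 0.0016  0.0001 -0.    ] rows@38mm 0.04302669649859302 rollfix 3.1394293355892917
```

>>> step_arm --pt "-0.01 0 0 0" --pt "-0.03 0 0 0" --pt "-0.055 0 0 0" --pt "-0.08 0 0 0" --pt "-0.1 0 0 0" --pt "-0.11 0 0 0" --pt "-0.11 0 0 0"

```text
t: 20.87
tcp_pos: [0.5861, -0.0247, 0.1306]
tool_rot: [0.661, -0.251, -0.32, -0.631]
force: [0.1, 0.7, -0.5]
finger_gap: 0.342
```

```bash
python3 go.py 0.5175 -0.0955 0.11; python3 - <<'E'
from h import *
cv2.imwrite('pics/w10.png',optics.snapshot('wrist')[:,:,::-1])
E
```

```text
t 20.87 q [-0.406  0.61   2.157  2.264  0.444  2.004] tcp [ 0.5861 -0.0247  0.1306] F [ 0.1  0.7 -0.5] gap 0.342
axes x [ 0.669  0.072 -0.739] y [-0.735 -0.077 -0.673] z [-0.105  0.994  0.001]
shift [-0.0358  0.0698 -0.0632] rows@38mm 2.651594291891161 rollfix 3.140407883558396
```

View pics/w10.png

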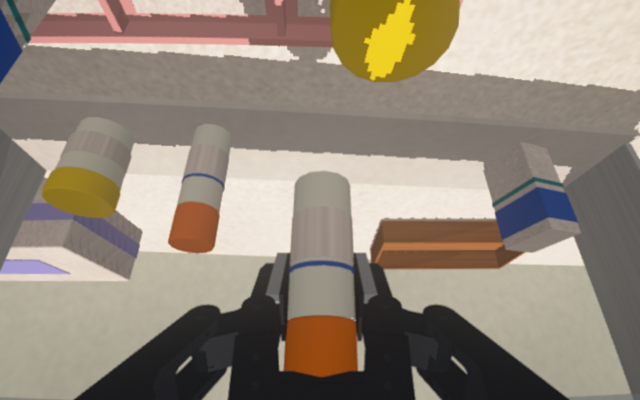

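>>> step_arm --pt "-0.006 0.012 -0.011 0" --pt "-0.015 0.029 -0.026 0" --pt "-0.025 0.048 -0.043 0" --pt "-0.032 0.063 -0.057 0" --pt "-0.0358 0.07 -0.063 0" --pt "-0.0358 0.07 -0.063 0" --pt "-0.0358 0.07 -0.063 0"

```text
t: 21.5
tcp_pos: [0.5191, -0.0964, 0.1085]
tool_rot: [0.66, -0.251, -0.319, -0.631]
force: [0.5, 0.1, -0.6]
finger_gap: 0.341
```

```bash
python3 go.py 0.5175 -0.0955 0.0485; python3 - <<'E'
from h import *
a=optics.snapshot('side'); c=cv2.resize(a[160:300,250:420],None,fx=4,fy=4,interpolation=cv2.INTER_CUBIC);cv2.imwrite('pics/p11.png',c[:,:,::-1])
E
```

```text
t 21.50 q [-0.683  0.675  2.293  2.189  0.626  1.783] tcp [ 0.5191 -0.0964  0.1085] F [ 0.5  0.1 -0.6] gap 0.341
axes x [ 0.67   0.071 -0.739] y [-0.735 -0.076 -0.673] z [-0.104  0.995  0.001]
shift [0.0433 0.0415 0.001 ] rows@38mm 1.5792487444871186 rollfix 3.139825835925177
```

View pics/p11.png

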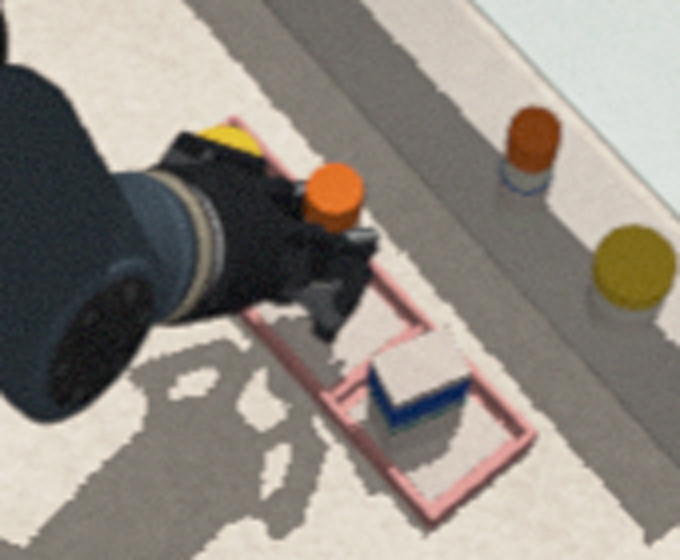

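>>> step_arm --pt "0.006 0.006 0 0" --pt "0.016 0.016 0 0" --pt "0.027 0.026 0.0005 0" --pt "0.036 0.035 0.001 0" --pt "0.042 0.04 0.001 0" --pt "0.0433 0.0415 0.001 0" --pt "0.0433 0.0415 0.001 0"

```text
t: 22.13
tcp_pos: [0.5182, -0.0942, 0.0485]
tool_rot: [0.661, -0.25, -0.32, -0.631]
force: [-0.8, 0.3, -1.0]
finger_gap: 0.343
```

```bash
python3 go.py 0.5175 -0.0955 0.047; python3 - <<'E'
from h import *
cv2.imwrite('pics/w12.png',optics.snapshot('wrist')[:,:,::-1])
E
```

```text
t 22.13 q [-0.681  0.865  2.308  2.376  0.762  1.54 ] tcp [ 0.5182 -0.0942  0.0485] F [-0.8  0.3 -1. ] gap 0.343
axes x [ 0.67   0.073 -0.739] y [-0.735 -0.078 -0.674] z [-0.107  0.994  0.001]
shift [ 0.0006  0.0017 -0.0012] rows@38mm 0.05535392798679756 rollfix 3.1400510771777723
```

View pics/w12.png

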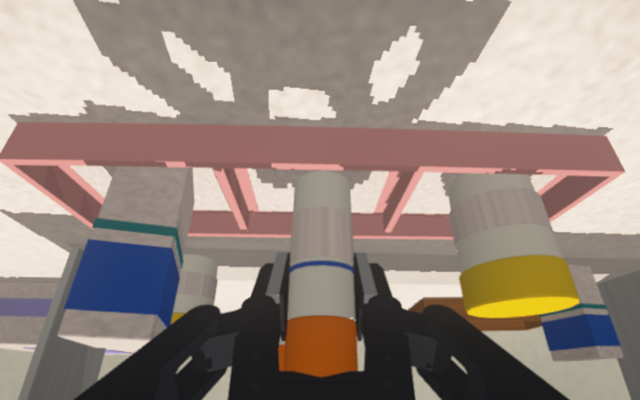

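>>> step_arm --pt "0.001 0.001 0 0" --pt "0.0015 0.0015 0 0" --pt "0.002 0.002 0 0" --pt "0.002 0.002 0 0"

```text
t: 22.52
tcp_pos: [0.5185, -0.0942, 0.0478]
tool_rot: [0.662, -0.249, -0.318, -0.631]
force: [-1.7, -0.1, 5.5]
finger_gap: 0.34
```

Contact 5.5 N: seated. Release.

>>> step_arm --pt "0 0 0 0" --pt "0 0 0 0" --pt "0 0 0 0" --pt "0 0 0 0" --pt "0 0 0 0" --jaw 0.052

```text
t: 22.93
tcp_pos: [0.5185, -0.0943, 0.0477]
tool_rot: [0.662, -0.249, -0.318, -0.631]
force: [-0.5, -0.3, -0.2]
finger_gap: 0.61
```

```bash
python3 go.py 0.5185 -0.0942 0.16; python3 - <<'E'
from h import *
cv2.imwrite('pics/w13.png',optics.snapshot('wrist')[:,:,::-1])
E
```

```text
t 22.93 q [-0.681  0.87   2.31   2.382  0.771  1.531] tcp [ 0.5185 -0.0943  0.0477] F [-0.5 -0.3 -0.2] gap 0.610
axes x [ 0.673  0.072 -0.736] y [-0.732 -0.079 -0.677] z [-0.107  0.994 -0.   ]
shift [-0.0826 -0.076   0.0001] rows@38mm 2.954969160956025 rollfix -3.141040509888042
```

View pics/w13.png

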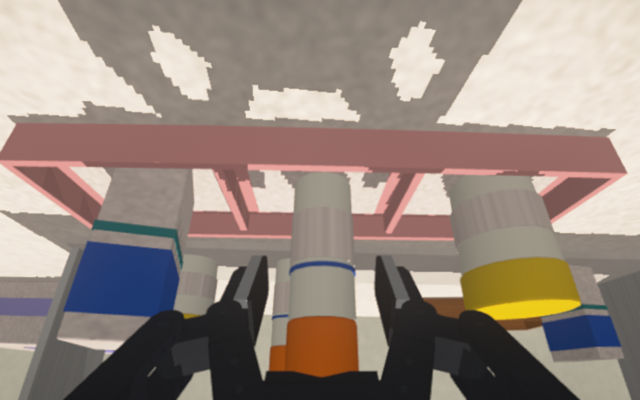

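>>> step_arm --pt "-0.008 -0.007 0 0" --pt "-0.024 -0.022 0 0" --pt "-0.042 -0.039 0 0" --pt "-0.06 -0.056 0 0" --pt "-0.075 -0.07 0 0" --pt "-0.083 -0.077 0 0" --pt "-0.083 -0.077 0 0"

```text
t: 23.57
tcp_pos: [0.5196, -0.0944, 0.1635]
tool_rot: [0.664, -0.248, -0.317, -0.631]
force: [-0.2, 0.9, -0.1]
finger_gap: 0.612
```

```bash
python3 go.py 0.43 -0.13 0.16; python3 - <<'E'
from h import *
cv2.imwrite('pics/w14.png',optics.snapshot('wrist')[:,:,::-1]);cv2.imwrite('pics/s14.png',optics.snapshot('side')[:,:,::-1])
E
```

```text
t 23.57 q [-0.68   0.509  2.266  1.942  0.541  2.079] tcp [ 0.5196 -0.0944  0.1635] F [-0.2  0.9 -0.1] gap 0.612
axes x [ 0.676  0.07  -0.734] y [-0.729 -0.082 -0.68 ] z [-0.108  0.994 -0.004]
shift [-0.0605  0.0706 -0.0258] rows@38mm 2.538847424081816 rollfix -3.1357512176212787
```

View pics/w14.png

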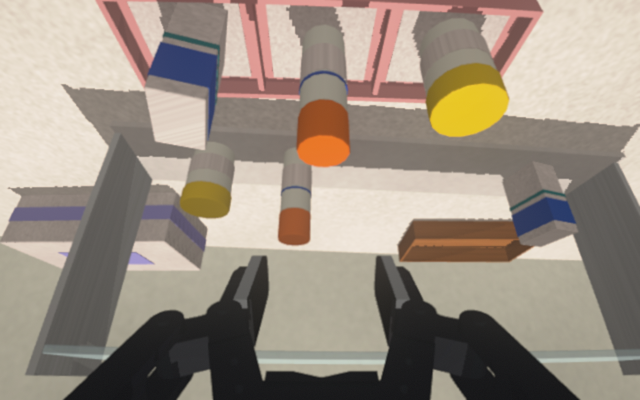

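View pics/s14.png

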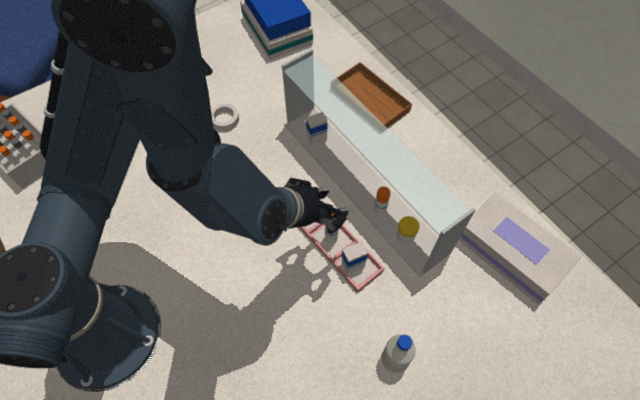

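>>> step_arm --pt "0 0 0 0" --pt "0 0 0 0"

```text
t: 23.83
tcp_pos: [0.5185, -0.094, 0.1599]
tool_rot: [0.661, -0.25, -0.319, -0.631]
force: [0.0, 0.8, -0.2]
finger_gap: 0.611
```

```bash
python3 - <<'E'
from h import *
from station import manip
s,m=st(); print(np.abs(s['qd']).max())
print(manip.sign_off())
E
```

```text
t 23.83 q [-0.68   0.517  2.267  1.945  0.54   2.075] tcp [ 0.5185 -0.094   0.1599] F [ 0.   0.8 -0.2] gap 0.611
axes x [ 0.672  0.072 -0.737] y [-0.733 -0.078 -0.676] z [-0.107  0.994  0.   ]
0.007940598799771343
the job is handed in; nothing more can be done
None
```

The kit is complete and handed in at 23.8 s. The tray already held a carton, so I took one jar and one tube from under the glass shelf. The jar is in the +y compartment and the tube is in the middle one.

- **Tilting the tool:** The moves offered no tilt command. I pushed the arm against its reach limit in open air until the tool leaned about 42°, then reached in slantwise.
- **Last pictures:** The wrist view showed tube, jar and carton upright, each in its own compartment. The side view hid the tray's jar and tube behind the gripper. The tube, jar and carton left in the rack still stand, and the bottle and tape looked in place. The hand was clear, with about 6 cm between the fingertips and the tube.
- **Forces:** The highest force I read was about 8 N, when gripping the tube. I saw no sign of contact with the glass.
- **Joint range:** While tilting, joint 3 sat at 0.218 rad, just under its listed lower limit of 0.22. I took that as rounding (12.5° is 0.218 rad), but I could not confirm it.
- **Disagreement in measurements:** Position estimates from different cameras differed by a few mm for the items I used, and by up to about 13 mm for the jar left in the rack.

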